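Scrape the broken tile chips off the sill and put the scraper away

ROBOT

A 7-joint arm with a two-finger parallel gripper is mounted at the origin on the work surface. World frame = base frame: x ahead of the robot, y to its left, z up, the work surface at z = 0. Lengths are in m, angles in rad, forces in N, time in s.
With the tool pointing down it reaches from about 0.4 to 0.875 m from the base axis. Payload 19.3 kg.
Tool frame: the origin (TCP) lies at the very end of the fingers, on their centre line; the grasp point (between the pads) lies 19 mm behind it (env.tcp_to_grasp is the distance from the TCP to the grasp point, in m); z points along the fingers, y is the line along which they close (so a half turn about z gives the same grasp; the last joint's range is limited). The gripper opens to 85 mm and grips with 20 to 120 N. Pads are 22 mm wide; open, the fingers measure 114 mm over their backs; the gripper's body (76 mm by 85 mm) begins 54 mm behind the grasp point. The pads swing forward as they close: fully open they stand 13 mm farther back than shut.
Start: joints at [1.032, 0.521, -0.036, 1.599, 0.021, 1.021, -0.113], TCP at [0.282, -0.558, 0.231] pointing down, gripper open.
Joint ranges: [-2.91, 2.91], [-0.3, 2.13], [-1.5, 1.42], [0.17, 2.43], [-1.26, 4.41], [0.16, 1.93], [-2.52, 2.52]. Speed limits (rad/s): [1.89, 1.89, 2.39, 2.39, 3.01, 3.01, 3.01].

INTERFACE

Orientations are given as a rotation vector (axis times angle).
In Python, from workcell import env gives the robot as it stands.
- The arm moves only by the tool jog_arm, never from a script. Its argument "targets" is one flat list of numbers, 5 for each row, row after row: the opening, from -1 (shut) to 1 (fully open), then the shift along the tool's x, y, z as a fraction of full scale, then the turn about the tool's z as a fraction of full scale. In form: [hand, tx, ty, tz, spin, hand, tx, ty, tz, spin, ...]. A call has 1 to 8 rows; each row is the pose to reach, as a shift and turn from the pose commanded when the call began, along the tool's axes at that moment, turning the shorter way round; what a row does not reach only later rows make up. Full scale, the value 1, is 300 mm for a shift and 180 degrees for a turn. A row lasts 1/12 s, in which the tool goes at most 41.7 mm and 7.16 degrees, less where a joint would pass 70% of its speed; a pose out of reach is approached as far as the arm can. A call with a number of a shift or a turn outside -1 to 1 is refused whole. A call with a gripper value outside its range is refused whole. The fingers move at their own pace and stop on an object; "grip_force" is the grip in N (left out, the last holds). Time passes only in rows, so rows that repeat a pose let the fingers close. It gives the time, the measured TCP pose, the force, the opening and the grip force at its end, in the units of the state.
- env.get_state(): the state, without advancing time (a new reading comes with each control period).
- env.get_image(name): name is "scene" or "top"; returns the picture (400x640x3 uint8, red, green, blue); there is no depth.
- env.calibration(name): a dict with "K" (3x3 intrinsics, pixels), "position" and "orientation" of the camera in the world. Camera axes: x right, y down, z forward; pixel columns grow to the right and rows downward; lengths in m; the calibration is good to about 2 mm. A picture is of the moment at which its call begins. calibration takes no time and is no camera call.
- env.close_job(): hands the job in; it is judged then, once.
The state is a dict: "time": time; "joint_positions": joint angles; "dq": joint speeds; "tau": joint torques, N m; "tool_pos": TCP position; "eef_rot": TCP orientation; "ft_force": force on the tool from outside, world axes, zero at the start; "moment": the same for the moment, N m; "opening": finger opening in m; "grasp_force": force on a finger pad.
Only numpy, scipy, OpenCV 4.12 (cv2) and the standard library are available. Lean on these libraries where they do the work, as an engineer would, in place of code of your own. Each camera call takes 0.05 s, during which the arm holds its last target. There are 200 camera calls.

TASK

Take the scraper block out of the crowded sloping caddy, leaving the other toiletries where they are, and with the scraper in the grip (never the fingers) push all three tile chips off the raised sill into the tray along its edge. Then stand the scraper, steel foot down, in the open soap dish with its length along the dish, let go of it, and shut the dish's flip-top lid fully over it.

Things in the scene. Friction and masses are not known exactly. Their poses are not given: they have to be found in the camera images.
- scraper: Scraper: white plastic block with grip grooves on a 6 mm steel foot, 26 (x) x 64 (y) x 46 (z) mm, 0.12 kg. Origin: centre of the foot's underside, z up through it. Stands in one of 3 places side by side in the caddy, square to the sloping floor, its z leaning 30 deg to the robot. Fingers fit on its uphill and downhill faces (26 mm apart); at its ends the neighbours are 8 mm away.
- caddy: Fixed white tray, floor rising 0.52 rad along +x; 160 mm along slope, 214 wide. Origin: on the table under the floor's middle, which is 58 mm up. Heights square to floor: front wall 18, sides 24, back 30 mm. A 12 mm high rib runs across right at the downhill faces of the standing items, an 8 mm one 38 mm uphill of the middle. Standing items are at most 46 mm tall.
- sill: Fixed white tile sill 140 (x) x 170 (y) mm, top 50 mm above the table, with a grey chip tray 150 x 80 mm against its -y side. Origin: on the table, mid of both; in its frame the sill spans y -45 to +125 mm, the tray -125 to -45. Tray rim 27 mm above the table, lower than the sill top. Left or right of the robot, the dish on the other side.
- tray_in (a point): Centre of the tray's inner floor, 6 mm above the table; axes as the sill's.
- chip1: Loose chip of broken white tile with its reddish clay back up, about 22 x 15 x 9 mm high, on the sill within 40 mm of the sill's x middle and at y -15 to +75 mm in the sill's frame. Origin: centre of its underside.
- chip2: Loose chip of broken white tile with its reddish clay back up, about 18 x 16 x 9 mm high, on the sill within 40 mm of the sill's x middle and at y -15 to +75 mm in the sill's frame. Origin: centre of its underside.
- chip3: Loose chip of broken white tile with its reddish clay back up, about 20 x 12 x 9 mm high, on the sill within 40 mm of the sill's x middle and at y -15 to +75 mm in the sill's frame. Origin: centre of its underside.
- dish: Base of the white plastic soap dish, fixed, 126 (x) x 60 (y) mm outside, wall 3 mm, rim 16 mm high, inner floor 6 mm above the table. Origin: centre of its underside. The lid's hinge pin runs along the dish's y at x = +63 mm, 16 mm above the table.
- lid (a joint): Angle of the dish's flip-top lid (rad): 0 shut, about 1.6 (upright) at the start; a stiff hinge that stays where left. The lid is a dome 126 x 60 mm, 48 mm deep, open below; shut, its ridged top is 64 mm above the table. Standing open, its hollow faces the robot, its ridged top faces away (+x of the dish).
- lid_edge (a point): Point on the lid: middle of the outer edge between the ridged top and the end wall far from the hinge (126 mm from the hinge along the lid, 48 mm out from its rim).
- soap: Bystander: white soap bar 26 x 54 x 36 mm, in the caddy's middle row. Origin: centre of underside.
- nailbrush: Bystander: nail brush 26 x 56 x 38 mm with an arched handle, in the caddy's middle row. Origin: centre of underside.
- comb: Bystander: green comb 25 x 150 x 4 mm lying at the caddy's front wall. Origin: centre of underside.
- tongue_cleaner: Bystander: bent steel-wire tongue cleaner, 25 x 140 x 6 mm, lying uphill of the caddy's upper rib. Origin: underside near its middle.
- tumbler: Bystander: blue tumbler, 76 mm across, 100 mm tall, with two toothbrushes reaching 190 mm. Origin: centre of its underside.
- tube: Bystander: closed toothpaste tube 40 x 140 x 28 mm lying down. Origin: underside, middle.
Things that resemble listed ones, but are neither listed nor needed, are in the scene too. What is shaped like the dish but yellow is not meant.

How it is judged:
On the way, in this order (a step that is already met when the one before it is completed fails the run):
1. the scraper is gripped and taken out of the caddy (distance of scraper from where it was at the start of the episode above 0.08 m and contact force between the fingers and scraper above 1 N), for 0.2 s.
2. all three chips lie in the tray while the scraper is still held (x of chip1 in the frame of tray_in between -0.075 and 0.075 m and y of chip1 in the frame of tray_in between -0.042 and 0.042 m and z of each of chip1, chip2, chip3 in the frame of tray_in below 0.03 m and x of chip2 in the frame of tray_in between -0.075 and 0.075 m and y of chip2 in the frame of tray_in between -0.042 and 0.042 m and x of chip3 in the frame of tray_in between -0.075 and 0.075 m and y of chip3 in the frame of tray_in between -0.042 and 0.042 m and contact force between the fingers and scraper above 1 N), for 0.2 s.
3. the scraper stands foot down in the dish, released (x of scraper in the frame of dish between -0.03 and 0.03 m and y of scraper in the frame of dish between -0.02 and 0.02 m and z of scraper in the frame of dish below 0.014 m and angle between scraper's own z axis and vertical below 0.15 rad and contact force between the fingers and scraper below 0.2 N), for 0.2 s.
At the end, for the whole second after the job is handed in: All three chips rest in the tray (underside centre within the tray's outline and less than 30 mm above its floor), the scraper stands at rest foot down in the dish (within 30 mm along and 20 mm across of the dish's middle, tilted under 0.15 rad, on the floor) and the lid is shut (under 0.08 rad) (x of chip1 in the frame of tray_in between -0.075 and 0.075 m and y of chip1 in the frame of tray_in between -0.042 and 0.042 m and z of each of chip1, chip2, chip3 in the frame of tray_in below 0.03 m and x of chip2 in the frame of tray_in between -0.075 and 0.075 m and y of chip2 in the frame of tray_in between -0.042 and 0.042 m and x of chip3 in the frame of tray_in between -0.075 and 0.075 m and y of chip3 in the frame of tray_in between -0.042 and 0.042 m and x of scraper in the frame of dish between -0.03 and 0.03 m and y of scraper in the frame of dish between -0.02 and 0.02 m and z of scraper in the frame of dish below 0.014 m and angle between scraper's own z axis and vertical below 0.15 rad and value of joint lid below 0.08 rad and linear speed of scraper below 0.02 m/s and linear speed of each of chip1, chip2, chip3 below 0.03 m/s); the robot touches nothing.
It fails at once if the fingers push or pick a chip (over 1 N) (contact force between the fingers and chip1 above 1 N or contact force between the fingers and chip2 above 1 N or contact force between the fingers and chip3 above 1 N).
It fails at once if another item of the caddy is shifted by more than 40 mm (distance of any of soap, nailbrush, comb, tongue_cleaner from where it was at the start of the episode above 0.04 m).
It fails at once if the tumbler or the tube is shifted by more than 40 mm, or the tumbler tipped (distance of any of tumbler, tube from where it was at the start of the episode above 0.04 m or angle between tumbler's own z axis and vertical above 0.5 rad).
It also fails if it takes over 72 s, if anything falls off the work surface, if the arm or the gripper's body presses on something with over 40 N, if the wrist force passes 120 N, or if a joint passes its speed limit or range.

## Working session

There is one attempt and no reset: what is moved stays moved. The work goes in short steps, Python scripts to look and compute and a tool call to move; the robot and the scene stay as the last step left them, time stands still between calls to the robot, and variables do not carry over. Pictures are saved under pics/ and viewed, at most 10 in all, crops included, and the job is handed in when it is done.

Besides the shell and the picture viewer there is one more tool, called after "Emit:" by a JSON object that holds its "fn" and its "kwargs". jog_arm: Moves the arm, as the interface text tells. Its arguments: {"type":"object","properties":{"targets":{"type":"array"},"grip_force":{"type":"number"}},"required":["targets"]}

```bash
ls; mkdir -p pics
python3 - <<'E'
from workcell import env
import cv2,numpy as np
for n in("scene","top"):
    im=env.get_image(n); cv2.imwrite(f"pics/{n}0.png",im[:,:,::-1]); c=env.calibration(n); print(n,c)
print(env.get_state(), env.tcp_to_grasp)
E
```

```text
pics
scene {'K': array([[395.78204474,   0.        , 316.47448686],
       [  0.        , 395.78204474, 204.89372221],
       [  0.        ,   0.        ,   1.        ]]), 'position': array([ 1.48157468, -0.29776875,  0.70326276]), 'orientation': array([-1.78229095, -1.30629512,  0.74281059])}
top {'K': array([[471.61180151,   0.        , 319.12437452],
       [  0.        , 471.61180151, 202.43368954],
       [  0.        ,   0.        ,   1.        ]]), 'position': array([ 0.310982  , -0.00552643,  1.11903439]), 'orientation': array([-2.10518918,  2.11457414, -0.22841737])}
{'time': 0.1, 'joint_positions': array([ 1.03177785,  0.5219684 , -0.03634115,  1.59989529,  0.02118342,
        1.0211019 , -0.11278701]), 'dq': array([ 1.44041477e-03, -2.63376902e-03,  1.11824243e-03, -1.71955746e-03,
       -1.04795890e-03, -8.06746087e-04,  3.66967521e-05]), 'tau': array([ 5.38913722e-03, -9.28487849e+01,  1.98426962e+00, -3.70534122e+01,
        1.81220518e-02,  5.32882681e-03,  2.25723824e-05]), 'tool_pos': array([ 0.28225345, -0.55732602,  0.23079436]), 'eef_rot': array([-3.05475002e+00, -7.29478590e-01,  4.31586742e-04]), 'ft_force': array([ 0.04321266,  0.02288882, -0.98269555]), 'moment': array([ 0.01932713,  0.00366186, -0.01159219]), 'grasp_force': 0.0, 'opening': 0.08567592214636822} 0.0187
```

View pics/scene0.png

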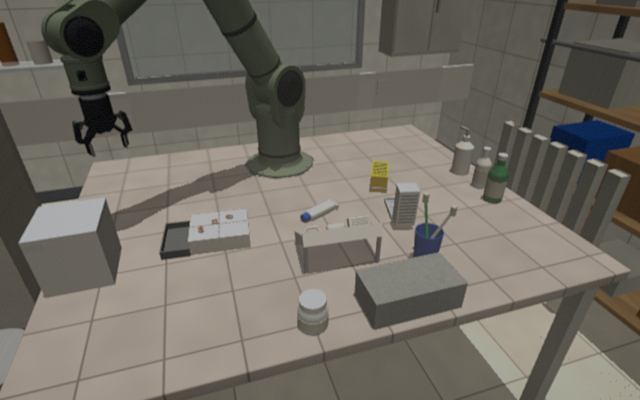

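View pics/top0.png

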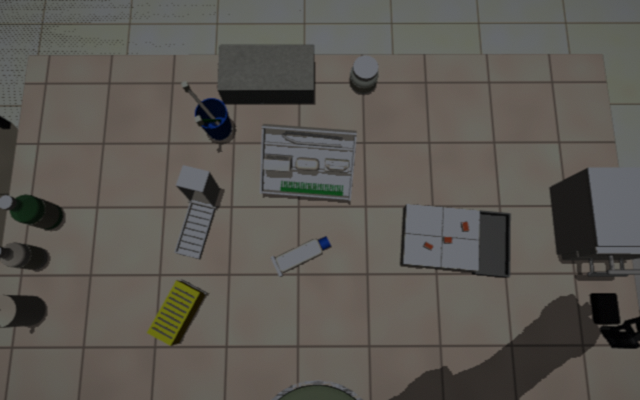

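The scene view shows the caddy at (338,240), the sill and tray at (205,232), and the white dish with its upright lid at (402,207). The top view shows the caddy at (308,163), the sill at (440,240), and the white dish at (196,230) with its lid at (198,185). The yellow dish at (177,312) is the decoy. The scraper could be any of three items in the caddy row, at about (278,163), (308,163) and (338,165), so I'll check those in a close crop.

Run:
```python
import cv2,numpy as np
t=cv2.imread("pics/top0.png");s=cv2.imread("pics/scene0.png")
def c(im,x,y,w,h,g=1.3):
    k=cv2.resize(im[y:y+h,x:x+w],(400,300),interpolation=cv2.INTER_CUBIC)
    return np.clip(k*g,0,255).astype('uint8')
m=np.vstack([np.hstack([c(t,248,117,120,90),c(s,285,190,120,90)]),np.hstack([c(t,160,157,120,90),c(t,398,195,120,90)])])
cv2.imwrite("pics/crop1.png",m)
```

```text
(no output)
```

View pics/crop1.png

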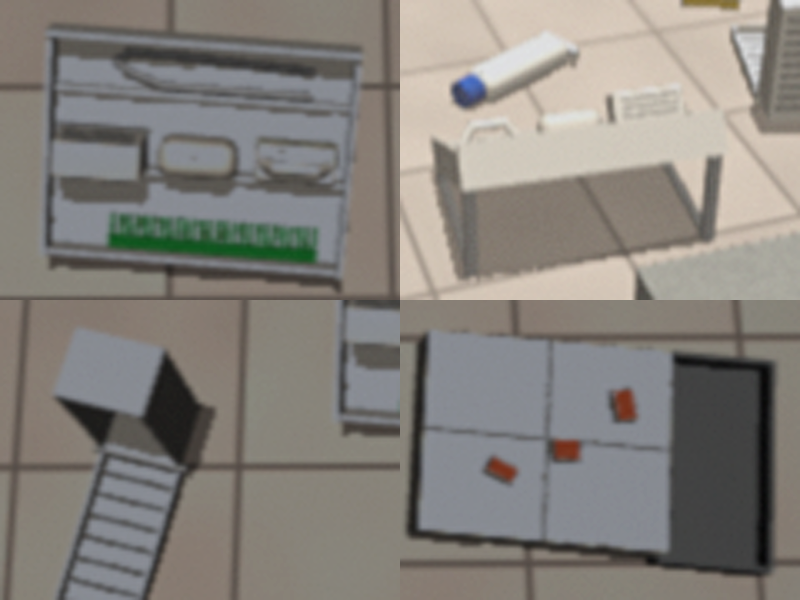

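Going by the tall grooved block in the crop, the scraper is the left item at top pixel (277,164). The others are the soap bar at (307,164) and the arched nailbrush at (338,165). The chips are at (428,246), (447,240) and (465,227). I'll zoom in on the dish and extract some numbers.

```bash
cat > h.py <<'E'
import numpy as np,cv2
from workcell import env
from scipy.spatial.transform import Rotation as R
C={n:env.calibration(n) for n in("top","scene")}
def ray(n,u,v):
    c=C[n]; d=R.from_rotvec(c["orientation"]).apply(np.linalg.solve(c["K"],[u,v,1.])); return np.array(c["position"]),d
def at(n,u,v,z):
    p,d=ray(n,u,v); return p+d*(z-p[2])/d[2]
def proj(n,P):
    c=C[n]; q=c["K"]@R.from_rotvec(c["orientation"]).inv().apply(np.array(P)-c["position"]); return q[:2]/q[2]
def tri(a,b):  # (name,u,v) x2
    (p,d),(q,e)=ray(*a),ray(*b); s=np.linalg.lstsq(np.c_[d,-e],q-p,rcond=None)[0]; return (p+d*s[0]+q+e*s[1])/2
E
python3 - <<'E'
from h import *
t=cv2.imread("pics/top0.png");s=cv2.imread("pics/scene0.png")
k=lambda u,v:(248+u*.3,117+v*.3)
z_b,z_f=.124,.0336
for p,z in(((48,28),z_b),((362,48),z_b),((44,250),z_f),((340,275),z_f)): print("caddy",at("top",*k(*p),z).round(4))
for p in((52,138),(143,138),(143,178),(52,178)): print("scr",at("top",*k(*p),.098).round(4))
q=lambda u,v:(398+(u-400)*.3,195+(v-300)*.3)
for p in((425,332),(672,352),(668,552),(415,530)): print("sill",at("top",*q(*p),.05).round(4))
hsv=cv2.cvtColor(t,cv2.COLOR_BGR2HSV)
m=((hsv[...,0]<12)&(hsv[...,1]>140)&(hsv[...,2]>80)).astype('uint8'); m[:, :400]=0;m[:,480:]=0
for c in cv2.findContours(m,cv2.RETR_EXTERNAL,cv2.CHAIN_APPROX_NONE)[0]:
    if cv2.contourArea(c)>8: r=cv2.minAreaRect(c); print("chip",r,at("top",*r[0],.059).round(4))
d=lambda u,v:(160+u*.3,157+(v-300)*.3)
for p in((78,328),(165,348),(143,417),(55,395)): print("lid end",at("top",*d(*p),.142).round(4))
a=cv2.resize(t[160:265,170:225],None,fx=5.5,fy=5.5,interpolation=3);b=cv2.resize(s[175:240,375:425],None,fx=8,fy=8,interpolation=3)
H=578;o=np.zeros((H,720,3),'uint8');o[:577,:a.shape[1]]=a[:577];o[:b.shape[0],310:710]=b
cv2.imwrite("pics/dish.png",np.clip(o*1.3,0,255).astype('uint8'))
E
```

```text
caddy [0.7034 0.1177 0.124 ]
caddy [ 0.6884 -0.0928  0.124 ]
caddy [0.572  0.1283 0.0336]
caddy [ 0.5529 -0.0815  0.0336]
scr [0.6345 0.1166 0.098 ]
scr [0.6343 0.0549 0.098 ]
scr [0.6061 0.0546 0.098 ]
scr [0.6064 0.116  0.098 ]
sill [ 0.5366 -0.2088  0.05  ]
sill [ 0.5217 -0.3796  0.05  ]
sill [ 0.3841 -0.3663  0.05  ]
sill [ 0.3996 -0.1961  0.05  ]
chip ((428.2000732421875, 245.60003662109375), (6.260990142822266, 2.683281421661377), 26.56505012512207) [ 0.4399 -0.2542  0.059 ]
chip ((447.5, 239.5), (3.0, 5.0), 90.0) [ 0.4536 -0.2986  0.059 ]
chip ((465.173095703125, 226.3654022216797), (7.0601806640625, 3.7262067794799805), 78.69007110595703) [ 0.4835 -0.3408  0.059 ]
lid end [0.6055 0.2838 0.142 ]
lid end [0.5919 0.227  0.142 ]
lid end [0.5462 0.239  0.142 ]
lid end [0.5609 0.296  0.142 ]
```

View pics/dish.png

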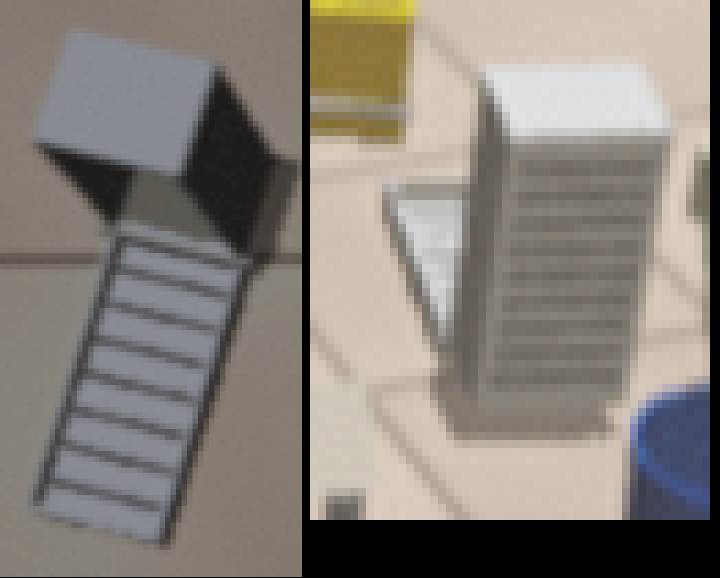

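```bash
cat >> h.py <<'E'
def plan(x,y,z,phi,st=None):
    """fractions (tx,ty,tz,spin) from the present pose to TCP x,y,z with tool x at yaw phi (deg), tool down"""
    st=st or env.get_state(); r=R.from_rotvec(st["eef_rot"]); d=r.inv().apply(np.array([x,y,z])-st["tool_pos"])
    X=r.as_matrix()[:,0]; cur=np.degrees(np.arctan2(X[1],X[0])); s=-((phi-cur+180)%360-180)
    print("from",st["tool_pos"].round(4),"yaw %.1f"%cur,"->",(d/.3).round(4),"spin %.4f"%(s/180))
E
python3 - <<'E'
from h import *
d=lambda u,v:(170+u/5.5,160+v/5.5)
P=np.array([at("top",*d(*p),.016) for p in((33,510),(165,545),(248,265),(110,232))]);print(P.round(4),P.mean(0))
plan(.622,.087,.28,85.3)
E
```

```text
[[0.431  0.3264 0.016 ]
 [0.416  0.2696 0.016 ]
 [0.5369 0.2396 0.016 ]
 [0.5519 0.3002 0.016 ]] [0.48395056 0.28395089 0.016     ]
from [ 0.2823 -0.5573  0.2308] yaw 26.9 -> [ 1.9807 -1.4045 -0.1627] spin -0.3247
```

Emit:
{"fn": "jog_arm", "kwargs": {"targets": [0.3,0.9,-0.64,-0.2,-0.32,0.3,0.9,-0.64,-0.2,-0.32,0.3,0.9,-0.64,-0.2,-0.32,0.3,0.9,-0.64,-0.2,-0.32,0.3,0.9,-0.64,-0.2,-0.32,0.3,0.9,-0.64,-0.2,-0.32,0.3,0.9,-0.64,-0.2,-0.32,0.3,0.9,-0.64,-0.2,-0.32]}}

```text
time: 0.77
tool_pos: [0.4353, -0.2654, 0.2911]
eef_rot: [2.325, 2.112, -0.0]
ft_force: [0.8, 0.5, -0.1]
opening: 0.0556
grasp_force: 0.0
```

```bash
python3 -c "
from h import *
plan(.622,.087,.24,85.3)"
```

```text
from [ 0.4353 -0.2654  0.2911] yaw 84.5 -> [1.2288 0.5068 0.1699] spin -0.0045
```

Emit:
{"fn": "jog_arm", "kwargs": {"targets": [0.3,0.95,0.4,0,0,0.3,0.95,0.4,0,0,0.3,0.95,0.4,0,0,0.3,0.95,0.4,0,0,0.3,0.95,0.4,0,0,0.3,0.95,0.4,0,0,0.3,0.95,0.4,0,0,0.3,0.95,0.4,0,0]}}

```text
time: 1.43
tool_pos: [0.5846, 0.0097, 0.2904]
eef_rot: [-2.326, -2.11, -0.002]
ft_force: [0.9, 0.2, 0.5]
opening: 0.0557
grasp_force: 0.0
```

```bash
python3 -c "
from h import *
plan(.622,.087,.15,85.3)"
```

```text
from [0.5846 0.0097 0.2904] yaw 84.4 -> [0.2673 0.099  0.4685] spin -0.0049
```

Emit:
{"fn": "jog_arm", "kwargs": {"targets": [0.3,0.267,0.112,0.2,-0.005,0.3,0.267,0.112,0.468,-0.005,0.3,0.267,0.112,0.468,-0.005,0.3,0.267,0.112,0.468,-0.005,0.3,0.267,0.112,0.468,-0.005,0.3,0.267,0.112,0.468,-0.005,0.3,0.267,0.112,0.468,-0.005]}}

```text
time: 2.02
tool_pos: [0.6252, 0.0799, 0.1511]
eef_rot: [2.315, 2.123, 0.0]
ft_force: [0.6, -0.7, 0.3]
opening: 0.0559
grasp_force: 0.0
```

Run:
```python
from h import *
plan(.626,.087,.076,85.3)
t=env.get_image("top")[:,:,::-1];s=env.get_image("scene")[:,:,::-1]
a=cv2.resize(t[110:210,250:360],(400,364),interpolation=3);b=cv2.resize(s[170:270,285:395],(400,364),interpolation=3)
cv2.imwrite("pics/pre.png",np.clip(np.hstack([a,b])*1.3,0,255).astype('uint8'))
```

```text
from [0.6252 0.0799 0.1511] yaw 85.0 -> [0.0239 0.0006 0.2504] spin -0.0015
```

View pics/pre.png

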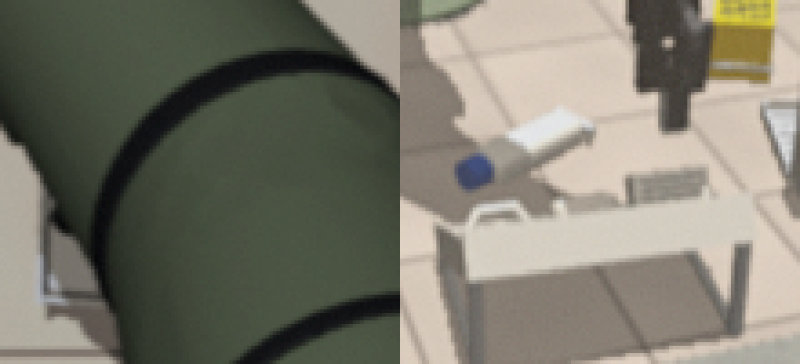

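The scene crop shows the fingertip at (675,128), directly above the scraper at (668,190). Going down now.

Emit:
{"fn": "jog_arm", "kwargs": {"targets": [0.3,0.022,0,0.1,0,0.3,0.022,0,0.18,0,0.3,0.022,0,0.22,0,0.3,0.022,0,0.25,0,0.3,0.022,0,0.25,0,0.3,0.022,0,0.25,0], "grip_force": 25}}

```text
time: 2.62
tool_pos: [0.6261, 0.0866, 0.0764]
eef_rot: [2.315, 2.122, 0.001]
ft_force: [-0.6, 0.1, 0.0]
opening: 0.056
grasp_force: 0.0
```

Emit:
{"fn": "jog_arm", "kwargs": {"targets": [-0.2,0,0,0,0,-0.4,0,0,0,0,-0.4,0,0,0,0,-0.6,0,0,0,0,-0.6,0,0,0,0,-0.6,0,0,0,0], "grip_force": 25}}

```text
time: 3.12
tool_pos: [0.6266, 0.0869, 0.077]
eef_rot: [2.314, 2.122, 0.003]
ft_force: [-0.4, -1.6, 8.5]
opening: 0.0368
grasp_force: 21.7
```

Emit:
{"fn": "jog_arm", "kwargs": {"targets": [-1,0,0,-0.02,0,-1,0,0,-0.04,0,-1,0,0,-0.06,0,-1,0,0,-0.08,0,-1,0,0,-0.1,0,-1,0,0,-0.12,0,-1,0,0,-0.14,0,-1,0,0,-0.14,0], "grip_force": 30}}

```text
time: 3.78
tool_pos: [0.626, 0.087, 0.1186]
eef_rot: [2.315, 2.123, 0.002]
ft_force: [0.9, 0.2, -2.0]
opening: 0.026
grasp_force: 28.7
```

Emit:
{"fn": "jog_arm", "kwargs": {"targets": [-1,0,0,-0.1,0,-1,0,0,-0.2,0,-1,0,0,-0.3,0,-1,0,0,-0.4,0,-1,0,0,-0.5,0,-1,0,0,-0.5,0], "grip_force": 60}}

```text
time: 4.28
tool_pos: [0.6273, 0.0876, 0.273]
eef_rot: [2.313, 2.121, 0.01]
ft_force: [0.2, 0.1, -1.4]
opening: 0.025
grasp_force: 58.7
```

Run:
```python
from h import *
plan(.487,-.19,.2,-5.2)
s=env.get_image("scene")[:,:,::-1]
p=env.get_state()["tool_pos"];u,v=proj("scene",p).astype(int);print(u,v)
cv2.imwrite("pics/held.png",np.clip(cv2.resize(s[v-60:v+130,u-80:u+80],None,fx=3,fy=3,interpolation=3)*1.4,0,255).astype('uint8'))
```

```text
from [0.6273 0.0876 0.273 ] yaw 85.0 -> [-0.9626 -0.3876  0.2389] spin 0.5013
361 161
```

View pics/held.png

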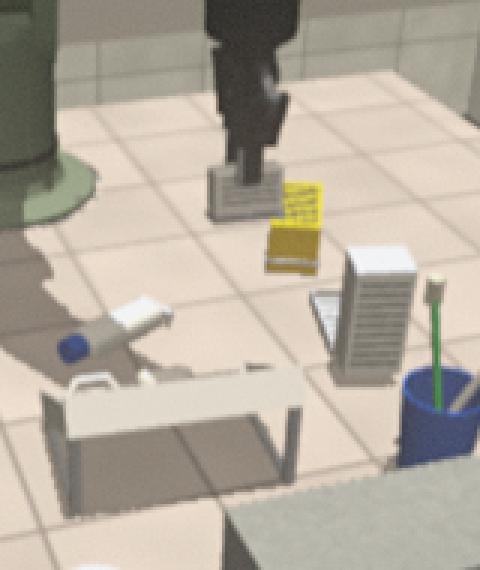

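The scraper is held upright by its top: the block spans crop rows 165–217 and the fingertip is at row 183. I'll set it down on the free end of the sill and regrip lower.

Emit:
{"fn": "jog_arm", "kwargs": {"targets": [-1,-0.97,-0.45,0.1,0.5,-1,-0.97,-0.45,0.1,0.5,-1,-0.97,-0.45,0.1,0.5,-1,-0.97,-0.45,0.1,0.5,-1,-0.97,-0.45,0.1,0.5,-1,-0.97,-0.45,0.1,0.5,-1,-0.97,-0.45,0.1,0.5,-1,-0.97,-0.45,0.1,0.5]}}

```text
time: 5.0
tool_pos: [0.4631, -0.1942, 0.2362]
eef_rot: [-3.053, -0.741, 0.003]
ft_force: [0.5, -0.9, -1.8]
opening: 0.0248
grasp_force: 58.7
```

```bash
python3 -c "
from h import *
plan(.466,-.225,.13,-5.2)"
```

```text
from [ 0.4631 -0.1942  0.2362] yaw 27.3 -> [-0.0379  0.0958  0.354 ] spin 0.1804
```

Emit:
{"fn": "jog_arm", "kwargs": {"targets": [-1,-0.038,0.096,0.1,0.05,-1,-0.038,0.096,0.2,0.1,-1,-0.038,0.096,0.3,0.15,-1,-0.038,0.096,0.35,0.18,-1,-0.038,0.096,0.35,0.18,-1,-0.038,0.096,0.35,0.18,-1,-0.038,0.096,0.35,0.18]}}

```text
time: 5.58
tool_pos: [0.469, -0.2219, 0.1318]
eef_rot: [-3.139, 0.123, 0.002]
ft_force: [0.1, -0.0, -1.2]
opening: 0.025
grasp_force: 58.7
```

Run:
```python
from h import *
plan(.466,-.225,.09,-5.2)
st=env.get_state();s=env.get_image("scene")[:,:,::-1]
u,v=proj("scene",st["tool_pos"]).astype(int);print(u,v,proj("scene",st["tool_pos"]))
for n,P in(("edge+y",(.4686,-.1993,.05)),("foot at tcp-.03",st["tool_pos"]-[0,0,.03])): print(n,proj("scene",P)-[u-50,v-40])
cv2.imwrite("pics/held2.png",np.clip(cv2.resize(s[v-40:v+60,u-50:u+50],None,fx=5,fy=5,interpolation=3)*1.3,0,255).astype('uint8'))
```

```text
from [ 0.469  -0.2219  0.1318] yaw -4.5 -> [-0.0089  0.0111  0.1393] spin 0.0040
238 197 [238.10430964 197.21287317]
edge+y [60.56844485 62.52445998]
foot at tcp-.03 [51.21181336 49.08526057]
```

View pics/held2.png

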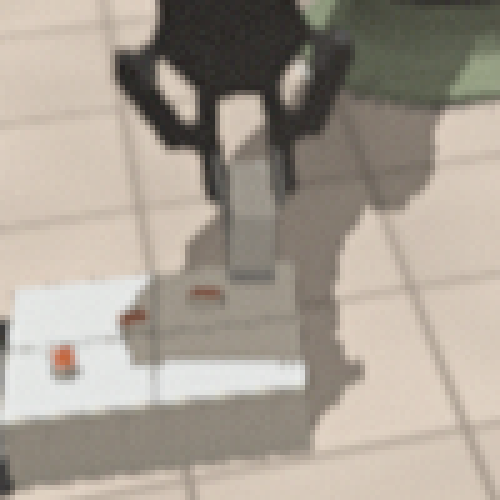

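The crop shows the scraper end-on and upright. Its foot is at row 278 and the fingertip at row 200, so the foot sits about 35 mm below the TCP. I'll lower it onto the sill in small steps.

Emit:
{"fn": "jog_arm", "kwargs": {"targets": [-1,-0.009,0.011,0.06,0.004,-1,-0.009,0.011,0.1,0.004,-1,-0.009,0.011,0.125,0.004,-1,-0.009,0.011,0.135,0.004,-1,-0.009,0.011,0.145,0.004,-1,-0.009,0.011,0.145,0.004], "grip_force": 25}}

```text
time: 6.13
tool_pos: [0.4664, -0.2252, 0.0889]
eef_rot: [-3.138, 0.146, -0.0]
ft_force: [0.2, 0.3, -1.3]
opening: 0.0248
grasp_force: 58.7
```

Emit:
{"fn": "jog_arm", "kwargs": {"targets": [-1,0,0,0.004,0,-1,0,0,0.008,0,-1,0,0,0.012,0,-1,0,0,0.012,0]}}

```text
time: 6.47
tool_pos: [0.4663, -0.2252, 0.0852]
eef_rot: [3.138, -0.147, 0.0]
ft_force: [0.0, -0.8, -1.4]
opening: 0.0248
grasp_force: 58.7
```

Emit:
{"fn": "jog_arm", "kwargs": {"targets": [-1,0,0,0.004,0,-1,0,0,0.008,0,-1,0,0,0.012,0,-1,0,0,0.016,0,-1,0,0,0.016,0]}}

```text
time: 6.88
tool_pos: [0.4674, -0.2264, 0.0816]
eef_rot: [3.136, -0.148, 0.004]
ft_force: [-1.8, -4.2, 17.0]
opening: 0.025
grasp_force: 45.7
```

Emit:
{"fn": "jog_arm", "kwargs": {"targets": [-0.15,0,0,-0.004,0,-0.15,0,0,-0.004,0,-0.15,0,0,-0.004,0,-0.15,0,0,0.01,0,-0.15,0,0,0.025,0,-0.15,0,0,0.035,0,-0.15,0,0,0.04,0,-0.15,0,0,0.04,0]}}

```text
time: 7.55
tool_pos: [0.466, -0.2251, 0.0678]
eef_rot: [-3.138, 0.147, 0.001]
ft_force: [-0.2, -0.1, -0.2]
opening: 0.0366
grasp_force: 0.0
```

Emit:
{"fn": "jog_arm", "kwargs": {"targets": [-1,0,0,0,0,-1,0,0,0,0,-1,0,0,0,0,-1,0,0,0,0], "grip_force": 60}}

```text
time: 7.88
tool_pos: [0.4663, -0.2252, 0.0684]
eef_rot: [-3.138, 0.147, -0.0]
ft_force: [0.5, -0.4, -1.5]
opening: 0.0252
grasp_force: 58.9
```

Run:
```python
from h import *
o=np.array([.4569,-.3275]);X=np.array([.9959,-.0906]);Y=np.array([.0906,.9959])
f=lambda x,y:o+X*x+Y*y
plan(*f(-.016,.103),.071,-5.2)
s=env.get_image("scene")[:,:,::-1]
cv2.imwrite("pics/regrip.png",np.clip(cv2.resize(s[170:270,180:290],None,fx=5,fy=5,interpolation=3)*1.3,0,255).astype('uint8'))
```

```text
from [ 0.4663 -0.2252  0.0684] yaw -5.4 -> [-0.0536 -0.0009 -0.0085] spin -0.0009
```

View pics/regrip.png

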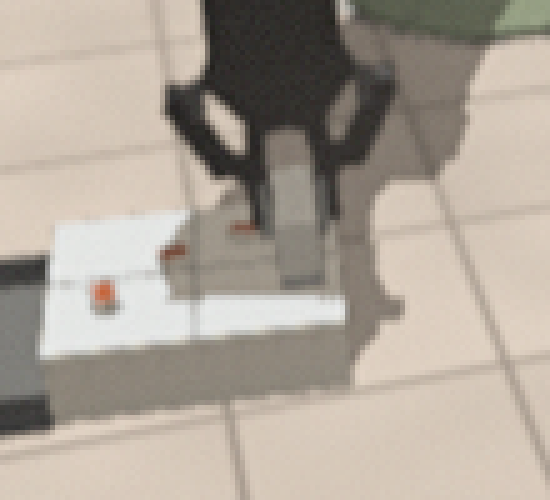

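The crop shows the scraper at (298,250) standing on the sill, now gripped lower, with all the chips on its tray side. First sweep takes the two chips on the low-x side.

Emit:
{"fn": "jog_arm", "kwargs": {"targets": [-1,-0.027,0,-0.004,0,-1,-0.053,0,-0.004,0,-1,-0.053,0.03,-0.004,0,-1,-0.053,0.07,-0.004,0,-1,-0.053,0.11,-0.004,0,-1,-0.053,0.15,-0.004,0,-1,-0.053,0.19,-0.004,0,-1,-0.053,0.23,-0.004,0]}}

```text
time: 8.6
tool_pos: [0.4437, -0.2941, 0.0695]
eef_rot: [3.138, -0.148, -0.0]
ft_force: [0.6, -0.4, -1.3]
opening: 0.0251
grasp_force: 59.1
```

Emit:
{"fn": "jog_arm", "kwargs": {"targets": [-1,0,0.04,0,0,-1,0,0.08,0,0,-1,0,0.12,0,0,-1,0,0.16,0,0,-1,0,0.19,0,0,-1,0,0.22,0,0,-1,0,0.24,0,0,-1,0,0.25,0,0]}}

```text
time: 9.27
tool_pos: [0.4368, -0.3681, 0.0696]
eef_rot: [3.138, -0.148, -0.0]
ft_force: [0.8, 0.5, -2.2]
opening: 0.0253
grasp_force: 59.1
```

Run:
```python
from h import *
o=np.array([.4569,-.3275]);X=np.array([.9959,-.0906]);Y=np.array([.0906,.9959])
st=env.get_state();d=st["tool_pos"][:2]-o;print("sill xy",d@X,d@Y,st["ft_force"])
t=env.get_image("scene")[:,:,::-1].copy()
hsv=cv2.cvtColor(t,cv2.COLOR_BGR2HSV)
m=((hsv[...,0]<12)&(hsv[...,1]>110)&(hsv[...,2]>60)).astype('uint8');m[:,:150]=0;m[:,270:]=0
n,_,S,ce=cv2.connectedComponentsWithStats(m)
for i in range(1,n):
    if S[i,4]>4:
        for z in(.059,.015):
            P=at("scene",*ce[i],z)[:2]-o;print(ce[i].round(1),S[i,4],z,(P@X).round(4),(P@Y).round(4))
```

```text
sill xy -0.0163368725187682 -0.04220910761755339 [ 0.79242752  0.51803429 -2.15694758]
[197.7 228.5] 11 0.059 0.0297 -0.0171
[197.7 228.5] 11 0.015 -0.0378 -0.0267
```

Only the third chip is left on the sill, at sill x 0.030, y -0.017. I'll lift, go behind it and sweep.

Emit:
{"fn": "jog_arm", "kwargs": {"targets": [-1,0,0,-0.1,0,-1,0,-0.1,-0.12,0,-1,0.06,-0.21,-0.12,0,-1,0.13,-0.24,-0.12,0,-1,0.13,-0.24,-0.12,0,-1,0.13,-0.24,-0.05,0,-1,0.13,-0.24,0,0,-1,0.13,-0.24,0,0]}}

```text
time: 9.98
tool_pos: [0.4826, -0.2984, 0.068]
eef_rot: [-3.138, 0.145, 0.001]
ft_force: [-1.1, 1.1, -2.5]
opening: 0.025
grasp_force: 62.0
```

Emit:
{"fn": "jog_arm", "kwargs": {"targets": [-1,0,0.04,0,0,-1,0,0.08,0,0,-1,0,0.12,0,0,-1,0,0.16,0,0,-1,0,0.2,0,0,-1,0,0.23,0,0,-1,0,0.25,0,0,-1,0,0.25,0,0]}}

```text
time: 10.65
tool_pos: [0.475, -0.3754, 0.0696]
eef_rot: [3.138, -0.15, -0.0]
ft_force: [0.1, -0.3, -1.8]
opening: 0.0252
grasp_force: 62.0
```

Emit:
{"fn": "jog_arm", "kwargs": {"targets": [-1,0,0,-0.1,0,-1,0,-0.1,-0.2,0,-1,0,-0.2,-0.3,0,-1,0,-0.3,-0.4,0,-1,0,-0.4,-0.5,0,-1,0,-0.5,-0.5,0,-1,0,-0.6,-0.5,0,-1,0,-0.7,-0.5,0]}}

```text
time: 11.32
tool_pos: [0.4953, -0.1626, 0.2204]
eef_rot: [3.138, -0.146, 0.002]
ft_force: [1.1, -0.0, -1.6]
opening: 0.0253
grasp_force: 62.2
```

Run:
```python
from h import *
o=np.array([.4569,-.3275]);X=np.array([.9959,-.0906]);Y=np.array([.0906,.9959])
t=env.get_image("top")[:,:,::-1].copy()
hsv=cv2.cvtColor(t,cv2.COLOR_BGR2HSV)
m=((hsv[...,0]<12)&(hsv[...,1]>110)&(hsv[...,2]>50)).astype('uint8');m[:,:395]=0;m[:,530:]=0;m[:190]=0;m[290:]=0
n,_,S,ce=cv2.connectedComponentsWithStats(m)
for i in range(1,n):
    if S[i,4]>4: P=at("top",*ce[i],.015)[:2]-o;print(ce[i].round(1),S[i,4],(P@X).round(4),(P@Y).round(4))
cv2.imwrite("pics/tray.png",np.clip(cv2.resize(t[180:300,380:540],None,fx=4,fy=4,interpolation=3)*1.3,0,255).astype('uint8'))
```

```text
(no output)
```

View pics/tray.png

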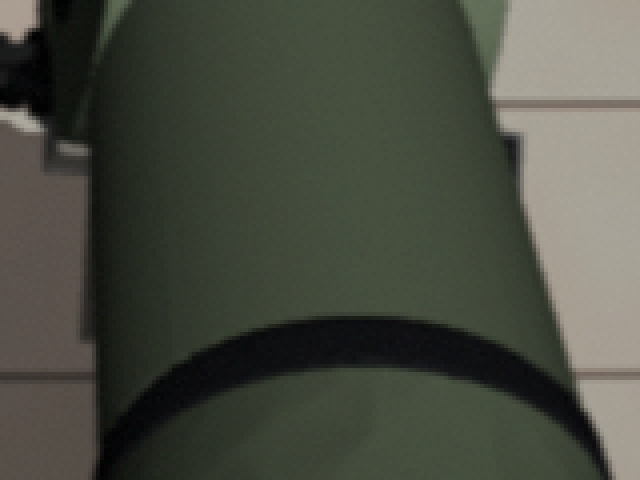

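That picture (rows 0–480) is all arm, with the tray hidden behind it, so I'll check the chips by mask once the arm has moved towards the dish.

Run:
```python
from h import *
st=env.get_state();print(st["joint_positions"].round(3))
a=np.radians(-14.2);D=np.array([.484,.284]);p=D-.01*np.array([np.cos(a),np.sin(a)]);print(p)
plan(*p,.22,-14.2);plan(*p,.22,165.8)
```

```text
[ 0.276  0.371 -0.107  1.883  0.046  0.89  -1.511]
[0.47430555 0.28645307]
from [ 0.4961 -0.1565  0.2201] yaw -5.0 -> [-0.2011 -1.4646  0.004 ] spin 0.0511
from [ 0.4961 -0.1565  0.2201] yaw -5.0 -> [-0.2011 -1.4646  0.004 ] spin -0.9489
```

Emit:
{"fn": "jog_arm", "kwargs": {"targets": [-1,-0.2,-0.98,0,-0.32,-1,-0.2,-0.98,0,-0.32,-1,-0.2,-0.98,0,-0.32,-1,-0.2,-0.98,0,-0.32,-1,-0.2,-0.98,0,-0.32,-1,-0.2,-0.98,0,-0.32,-1,-0.2,-0.98,0,-0.32,-1,-0.2,-0.98,0,-0.32]}}

```text
time: 12.03
tool_pos: [0.4614, 0.1406, 0.2201]
eef_rot: [-2.813, -1.394, -0.003]
ft_force: [-1.3, 0.3, -0.9]
opening: 0.0249
grasp_force: 62.1
```

Emit:
{"fn": "jog_arm", "kwargs": {"targets": [-1,0,0,0,-0.32,-1,0,0,0,-0.32,-1,0,0,0,-0.32,-1,0,0,0,-0.32,-1,0,0,0,-0.32,-1,0,0,0,-0.32,-1,0,0,0,-0.32,-1,0,0,0,-0.32]}}

```text
time: 12.7
tool_pos: [0.4627, 0.1339, 0.2196]
eef_rot: [-1.81, -2.568, 0.0]
ft_force: [-0.6, -0.1, -1.3]
opening: 0.0252
grasp_force: 62.1
```

```bash
cat > chips.py <<'E'
from h import *
o=np.array([.4569,-.3275]);X=np.array([.9959,-.0906]);Y=np.array([.0906,.9959])
for nm,(x0,x1,y0,y1) in(("top",(395,530,190,290)),("scene",(150,270,190,270))):
    t=env.get_image(nm)[:,:,::-1].copy()
    hsv=cv2.cvtColor(t,cv2.COLOR_BGR2HSV)
    m=((hsv[...,0]<12)&(hsv[...,1]>105)&(hsv[...,2]>45)).astype('uint8');k=np.zeros_like(m);k[y0:y1,x0:x1]=m[y0:y1,x0:x1]
    n,_,S,ce=cv2.connectedComponentsWithStats(k)
    for i in range(1,n):
        if S[i,4]>3: P=at(nm,*ce[i],.015)[:2]-o;print(nm,ce[i].round(1),S[i,4],(P@X).round(4),(P@Y).round(4))
E
python3 chips.py; python3 -c "
from h import *
plan(.4743,.2865,.12,165.8)"
```

```text
from [0.4627 0.1337 0.2195] yaw 109.4 -> [0.4674 0.2059 0.3318] spin -0.3132
```

Emit:
{"fn": "jog_arm", "kwargs": {"targets": [-1,0.2,0.09,0,-0.32,-1,0.47,0.206,0,-0.32,-1,0.47,0.206,0,-0.32,-1,0.47,0.206,0,-0.313,-1,0.47,0.206,0,-0.313,-1,0.47,0.206,0.2,-0.313,-1,0.47,0.206,0.4,-0.313,-1,0.47,0.206,0.4,-0.313]}}

```text
time: 13.47
tool_pos: [0.4743, 0.2871, 0.0977]
eef_rot: [-0.392, -3.117, 0.0]
ft_force: [1.6, -0.9, -2.1]
opening: 0.0252
grasp_force: 62.1
```

Run:
```python
from h import *
plan(.4743,.2865,.05,165.8)
t=env.get_image("top")[:,:,::-1];s=env.get_image("scene")[:,:,::-1]
def c(im,x,y,w,h,g=1.4): return np.clip(cv2.resize(im[y:y+h,x:x+w],(400,300),interpolation=3)*g,0,255).astype('uint8')
m=np.vstack([np.hstack([c(t,460,200,60,80,3) if 0 else c(t,440,205,88,66,2.2),c(s,150,205,88,66)]),np.hstack([c(t,160,170,100,75,2),c(s,365,150,80,60)])])
cv2.imwrite("pics/last.png",m)
st=env.get_state()
print("tcp in s crop",(proj("scene",st["tool_pos"])-[365,150])*5+[400,300])
```

```text
from [0.4743 0.2871 0.0977] yaw 165.7 -> [-0.0004 -0.0019  0.159 ] spin -0.0007
tcp in s crop [555.73044469 467.49126938]
```

View pics/last.png

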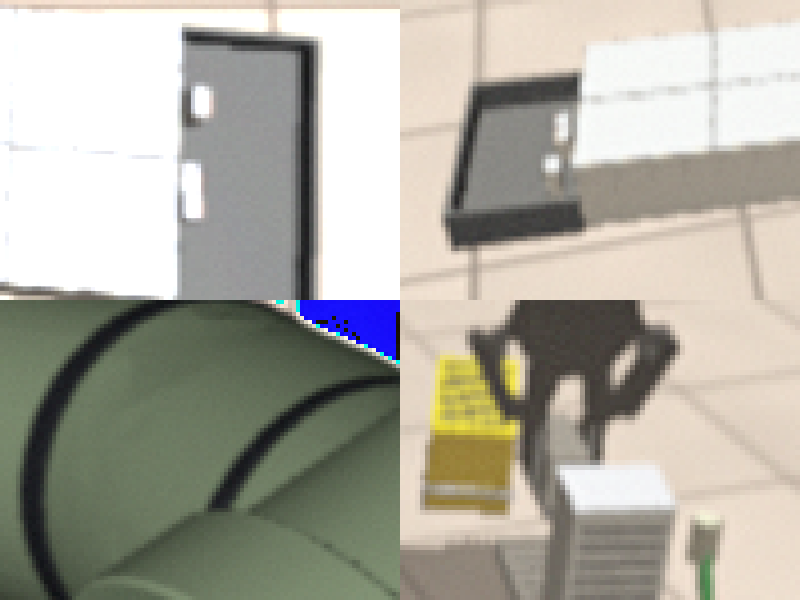

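The top crop shows the chips in the tray, white side up, at (202,103) and a longer blob at (190,190) that may be two chips side by side. I'll measure the blobs.

Run:
```python
from h import *
o=np.array([.4569,-.3275]);X=np.array([.9959,-.0906]);Y=np.array([.0906,.9959])
t=env.get_image("top");s=env.get_image("scene")
def uv(nm,x,y,z): return proj(nm,[*(o+X*x+Y*y),z])
for nm,im in(("top",t),("scene",s)):
    g=im.min(2).astype(int)
    print(nm,"edge",[uv(nm,x,-.045,.05).round(1) for x in(-.07,.07)])
    # rectify the tray floor-plane z=.015: rows x -60..60, cols y -115..-20 step 3mm
    for x in np.arange(-.051,.06,.006):
        print("%5.0f"%(x*1e3),' '.join("%3d"%g[tuple(uv(nm,x,y,.015).round().astype(int)[::-1])] for y in np.arange(-.085,-.02,.004)))
```

```text
top edge [array([478.3, 271. ]), array([479.2, 210.2])]
  -51  70  70  70  71  71  70  68  81 135 139 139 139 139 139 138 138 139
  -45  70  70  70  71  70  70  69  82 136 139 138 139 140 138 139 139 138
  -39  70  71  70  70  71  71  67  72 135 139 139 139 138 139 138 139 139
  -33  70  71  70  70  70  70  70  81 136 138 139 139 138 139 140 140 139
  -27  69  70  70  70  70  67  65  80 136 139 138 139 137 140 138 139 139
  -21  69  69  70  68  89 126  82  69 135 139 139 139 138 139 139 139 139
  -15  69  70  69  68  93 139 130  67 135 139 138 139 138 138 140 138 139
   -9  69  69  69  70  82 125 122  91 135 139 138 139 139 139 139 139 139
   -3  70  69  69  69  78 138 137  99 136 139 139 139 138 139 139 140 139
    3  69  69  70  71  76 134 135  96 133 137 139 140 139 140 135 138 136
    9  69  70  69  69  69  70  69  86 123 117 128 128 128 127 125 113 106
   15  68  69  69  71  72  70  70 103 137 139 140 138 140 139 139 139 139
   21  69  70  70  69  69  70  69 105 138 139 138 139 139 139 139 138 139
   27  69  69  69  69  66  46  36  97 138 140 139 140 139 139 138 139 139
   33  6
[... 1125 characters left out ...]
42 176 178 176 177 177 176 175 176
    9  96  95  94 103 131 137 104  92 151 176 177 179 179 178 176 177 177
   15  96  95  93 116 162 166 109  88 169 180 176 175 175 174 174 178 177
   21  94  95  94 106 146 180 111  87 141 146 172 160 153 145 144 145 166
   27  94  95  95  93 107 111  95  87 101 104 102 122 114 104 102 104 100
   33  95  95  96  91  93  94  72  88  93  90  92  94  95  91  92  91  96
   39  93  96  96  94 100  94  90  86  93  91  94  96  96  96  95  93  95
   45  97  94  95  96  96  95  93  89  95  92  92  95  95  96  94  92  95
   51  97  96  94  95  91  92  94  90  95  94  94  96  94  95  94  92  93
   57  76  93  88  82  82  78  68  90  86  82  93  96  95  95  97  94  95
```

All three chips are in the tray: a two-chip blob with a seam at x -22 to +5 mm, and the third chip at x 30 to 48 mm. Next I'll lower the scraper into the dish.

Emit:
{"fn": "jog_arm", "kwargs": {"targets": [-1,0,0,0.08,0,-1,0,0,0.15,0,-1,0,0,0.19,0,-1,0,0,0.21,0,-1,0,0,0.225,0,-1,0,0,0.235,0,-1,0,0,0.235,0]}}

```text
time: 14.25
tool_pos: [0.4752, 0.2874, 0.0297]
eef_rot: [0.396, 3.116, 0.001]
ft_force: [0.4, -0.0, -1.3]
opening: 0.0249
grasp_force: 62.1
```

Emit:
{"fn": "jog_arm", "kwargs": {"targets": [-1,0,0,0.003,0,-1,0,0,0.006,0,-1,0,0,0.009,0,-1,0,0,0.009,0]}}

```text
time: 14.58
tool_pos: [0.4749, 0.2871, 0.0265]
eef_rot: [0.395, 3.117, 0.0]
ft_force: [-0.0, 0.1, -0.6]
opening: 0.0252
grasp_force: 62.1
```

Emit:
{"fn": "jog_arm", "kwargs": {"targets": [-1,0,0,0.003,0,-1,0,0,0.006,0,-1,0,0,0.009,0,-1,0,0,0.009,0]}}

```text
time: 14.92
tool_pos: [0.4747, 0.2871, 0.0235]
eef_rot: [-0.395, -3.116, 0.0]
ft_force: [-1.0, 0.5, -2.4]
opening: 0.0252
grasp_force: 62.1
```

Emit:
{"fn": "jog_arm", "kwargs": {"targets": [-1,0,0,0.003,0,-1,0,0,0.006,0,-1,0,0,0.006,0]}}

```text
time: 15.17
tool_pos: [0.4748, 0.2871, 0.0232]
eef_rot: [0.394, 3.116, -0.001]
ft_force: [-8.5, -7.6, 31.1]
opening: 0.0253
grasp_force: 66.5
```

Contact at TCP height 0.0232 m, as expected for the dish floor. Now release and rise.

Emit:
{"fn": "jog_arm", "kwargs": {"targets": [-1,0,0,-0.006,0,0,0,0,-0.006,0,0,0,0,-0.006,0,0,0,0,-0.006,0,0,0,0,-0.006,0,0,0,0,-0.05,0,0,0,0,-0.15,0,0,0,0,-0.25,0]}}

```text
time: 15.83
tool_pos: [0.474, 0.2871, 0.0979]
eef_rot: [-0.393, -3.115, 0.001]
ft_force: [0.3, -0.1, 0.9]
opening: 0.0426
grasp_force: 0.0
```

Emit:
{"fn": "jog_arm", "kwargs": {"targets": [0,0,0,-0.14,0,0,0,0,-0.28,0,0,0,0,-0.42,0,0,0,0,-0.5,0,-1,0,0,-0.5,0,-1,0,0,-0.5,0]}}

```text
time: 16.33
tool_pos: [0.4751, 0.2873, 0.2489]
eef_rot: [0.394, 3.114, 0.002]
ft_force: [0.5, 0.3, -1.5]
opening: 0.0194
grasp_force: 0.0
```

Run:
```python
from h import *
a=np.radians(-14.2);D=np.array([.484,.284]);X=np.array([np.cos(a),np.sin(a)]);Y=np.array([-X[1],X[0]])
f=lambda x,z:(*(D+X*x),z)
print(env.get_state()["joint_positions"].round(2))
plan(*f(.145,.25),165.8); plan(*f(.145,.25),120)
for th in np.radians([91.7,75,60,45,30,15,0]):
    # lid frame: l along, h out -> world: hinge + l*(-cos,sin)+h*(sin,cos)
    w=lambda l,h:(63-l*np.cos(th)+h*np.sin(th),16+l*np.sin(th)+h*np.cos(th))
    print(int(np.degrees(th)),np.round(w(85,48)),np.round(w(126,48)))
print("tumbler etc",at("top",213,119,.1))
```

```text
[-0.02  0.52 -0.89  1.74  0.45  1.1   0.26]
from [0.4751 0.2873 0.2489] yaw 165.6 -> [-0.5148 -0.0013 -0.0026] spin -0.0013
from [0.4751 0.2873 0.2489] yaw 165.6 -> [-0.5148 -0.0013 -0.0026] spin 0.2531
91 [114. 100.] [115. 141.]
75 [ 87. 111.] [ 77. 150.]
59 [ 62. 114.] [ 42. 149.]
45 [ 37. 110.] [  8. 139.]
29 [ 13. 100.] [-22. 121.]
14 [-7. 84.] [-46.  95.]
0 [-22.  64.] [-63.  64.]
tumbler etc [0.72893597 0.23448948 0.1       ]
```

Emit:
{"fn": "jog_arm", "kwargs": {"targets": [-1,-0.12,0,0,0,-1,-0.24,0,0,0,-1,-0.36,0,0,0,-1,-0.48,0,0,0,-1,-0.5,0,0,0,-1,-0.5,0,0.1,0,-1,-0.5,0,0.2,0,-1,-0.5,0,0.2,0], "grip_force": 60}}

```text
time: 17.0
tool_pos: [0.6176, 0.2481, 0.1808]
eef_rot: [-0.393, -3.11, 0.007]
ft_force: [-0.1, -1.4, -0.9]
opening: -0.0
grasp_force: 0.0
```

```bash
cat > dish.py <<'E'
from h import *
a=np.radians(-14.2);D=np.array([.484,.284]);X=np.array([np.cos(a),np.sin(a)]);Y=np.array([-X[1],X[0]])
st=env.get_state();d=st["tool_pos"][:2]-D;print("dish frame mm",(d@X*1e3).round(1),(d@Y*1e3).round(1),(st["tool_pos"][2]*1e3).round(1),"F dish",(st["ft_force"][:2]@X).round(1),st["ft_force"].round(1))
E
python3 dish.py
python3 - <<'E'
from h import *
# is the scraper standing? bright block top at z=.052 in the top view (rows x, cols y, dish frame)
a=np.radians(-14.2);D=np.array([.484,.284]);X=np.array([np.cos(a),np.sin(a)]);Y=np.array([-X[1],X[0]])
g=env.get_image("top").min(2)
for x in range(-70,70,8): print(x,' '.join("%3d"%g[tuple(proj("top",[*(D+X*x/1e3+Y*y/1e3),.052]).round().astype(int)[::-1])] for y in range(-40,44,4)))
E
```

```text
dish frame mm 138.3 -2.0 180.8 F dish 0.2 [-0.1 -1.4 -0.9]
-70 129 131 131 132 133 131 133 134 133 134 133 133 133 133 132 131 132 130 131 130 131
-62  79 111 119 140 125 141 138 144 145 123 128 121 137 131 134 138 133 131 132 131 132
-54  81 114 146 149 148 149 149 149 149 150 149 145 150 140  79 103 136 132 133 133 133
-46  78  74 134 132  95  73  92  92  82  95 117 127 139 132 105 115 137 134 133 133 134
-38  74  77 145 122  36  29  37 123 140 148 146 148 146 132 108 115 136 134 134 134 133
-30  81  82 142 119  71  31  49 132 149 149 149 150 146 136 105 121 136 134 134 134 134
-22  62  77 139 115  72  31  37 139 149 148 149 148 148 140 100 121 137 133 134 133 134
-14  63  96 146 114  67  34  50  97 148 149 149 148 149 143 105 121 135 134 133 132 133
-6  63  91 144 108  65  30  50  94 149 148 149 150 149 145 102 126 136 134 134 134 134
2  55  74 148 120  67  27  44 107 149 150 149 149 150 148  83 122 141 133 134 133 133
10  56  94 141 120  54  30  48 103 150 149 148 149 149 130  82 121 141 134 134 133 133
18  62  92 145 148 143 146 116 110 135 145 129 145 131 131  99 133 141 134 134 134 133
26  56  75 125 134 111 125 139 106 127 108 120 140 125 135  79 131 138 136 135 133 133
34  56  95 149 149 150 150 149 149 150 149 149 149 149 147  90 130 138 134 135 135 134
42  63  90 123 105 109 104 118 129 109 128 107 109 133 103  79 128 129  91  91  92  98
50  59  83 149 150 149 150 150 150 151 150 152 150 151 148  77 132 135 131 130 129 128
58  52  58  66  65  76 104 126 117  98 117 109 125 111 100 118 110 110 129 132 130 129
66  60  54  35  45  64  87  93  95  94 104  92  96 110  95 101  50  35  62  62 121 131
```

The scraper stands in the dish. Its top spans x -42 to +18 mm and y -13 to +11 mm in the dish frame. Next, push the lid from behind.

Emit:
{"fn": "jog_arm", "kwargs": {"targets": [-1,0,-0.006,0.13,0,-1,0,-0.006,0.24,0,-1,0,-0.006,0.265,0,-1,0.025,-0.006,0.265,0,-1,0.05,-0.006,0.262,0,-1,0.08,-0.006,0.25,0,-1,0.11,-0.006,0.24,0,-1,0.14,-0.006,0.235,0]}}

```text
time: 17.72
tool_pos: [0.5787, 0.2593, 0.1188]
eef_rot: [0.394, 3.114, 0.002]
ft_force: [1.6, 0.1, 1.5]
opening: 0.0003
grasp_force: 0.9
```

```bash
python3 dish.py
```

```text
dish frame mm 97.9 -0.7 118.8 F dish 1.5 [1.6 0.1 1.5]
```

Emit:
{"fn": "jog_arm", "kwargs": {"targets": [-1,0.035,0,-0.004,0,-1,0.07,0,-0.006,0,-1,0.105,0,-0.003,0,-1,0.14,0,0.006,0,-1,0.175,0,0.016,0,-1,0.21,0,0.028,0,-1,0.24,0,0.043,0,-1,0.271,0,0.06,0]}}

```text
time: 18.38
tool_pos: [0.4992, 0.2789, 0.0978]
eef_rot: [-0.394, -3.116, 0.0]
ft_force: [0.8, 0.4, 0.8]
opening: 0.0002
grasp_force: 0.3
```

```bash
python3 dish.py
```

```text
dish frame mm 16.0 -1.2 97.8 F dish 0.7 [0.8 0.4 0.8]
```

Emit:
{"fn": "jog_arm", "kwargs": {"targets": [-1,0.03,0,0.02,0,-1,0.06,0,0.04,0,-1,0.09,0,0.06,0,-1,0.11,0,0.08,0,-1,0.12,0,0.1,0,-1,0.12,0,0.11,0,-1,0.12,0,0.117,0,-1,0.12,0,0.117,0]}}

```text
time: 19.05
tool_pos: [0.4648, 0.2879, 0.0638]
eef_rot: [-0.394, -3.116, 0.001]
ft_force: [-11.6, -2.8, 21.1]
opening: -0.0
grasp_force: 10.3
```

```bash
python3 dish.py
```

```text
dish frame mm -19.6 -0.9 63.8 F dish -10.5 [-11.6  -2.8  21.1]
```

Emit:
{"fn": "jog_arm", "kwargs": {"targets": [-1,0,0,0.006,0,-1,0,0,0.006,0,-1,0,0,0.006,0,-1,0,0,-0.05,0,-1,0,0,-0.15,0,-1,0,0,-0.3,0,-1,0,0,-0.45,0,-1,0,0,-0.6,0]}}

```text
time: 19.72
tool_pos: [0.4653, 0.2875, 0.2351]
eef_rot: [-0.395, -3.116, -0.0]
ft_force: [0.6, -0.5, 0.1]
opening: 0.0002
grasp_force: 0.0
```

Emit:
{"fn": "jog_arm", "kwargs": {"targets": [-1,0,0.13,0,0,-1,0,0.26,0,0,-1,0,0.39,0,0,-1,0,0.52,0,0,-1,0,0.65,0,0,-1,0,0.78,0,0,-1,0,0.9,0,0,-1,0,0.9,0,0]}}

```text
time: 20.38
tool_pos: [0.5314, 0.555, 0.2315]
eef_rot: [-0.389, -3.115, -0.003]
ft_force: [-1.5, -0.7, -0.3]
opening: 0.0001
grasp_force: 0.0
```

```bash
python3 dish.py
python3 - <<'E'
from h import *
a=np.radians(-14.2);D=np.array([.484,.284]);X=np.array([np.cos(a),np.sin(a)]);Y=np.array([-X[1],X[0]])
for nm in("top","scene"):
    g=env.get_image(nm).min(2); print(nm)
    for x in range(-80,84,6): print(x,' '.join("%3d"%g[tuple(proj(nm,[*(D+X*x/1e3+Y*y/1e3),.064]).round().astype(int)[::-1])] for y in range(-44,48,6)))
E
```

```text
dish frame mm -20.6 274.3 231.5 F dish -1.3 [-1.5 -0.7 -0.3]
top
-80  21  16  10  13  16  19  20  23  23  25  27  30  30  31  34  34
-74  24  10  10  14  17  18  22  23  25  26  28  29  30  33  34  35
-68  19  10  11  13  19  18  24  24  27  27  30  31  31  32  34  35
-62  21  10  15  15  19  21  23  24  26  29  30  32  32  35  35  36
-56  20  11  16  18  20  23  23  26  28  30  30  32  34  35  37  37
-50  33  15  16  19  21  23  24  27  28  31  32  34  33  33  36  38
-44  39  17  19  20  22  25  24  29  30  31  32  34  35  35  38  38
-38  40  27  17  20  23  24  27  29  30  31  33  34  36  36  38  38
-32  38  38  21  22  25  26  27  30  30  32  32  35  36  37  38  39
-26  39  39  33  23  24  27  28  30  31  32  34  35  36  38  38  39
-20  41  39  40  27  24  28  29  30  31  32  34  35  37  38  39  41
-14  39  42  38  38  26  29  28  31  32  34  37  36  38  38  40  41
-8  30  36  42  40  32  26  30  33  34  34  36  36  38  39  39  41
-2  31  31  38  43  40  38  30  33  34  35  36  38  37  40  40  42
4  31  32  30  41  44  39  36  30  35  37  36  39  39  40  41  42
10  31  31  31  30 
[... 2044 characters left out ...]
41 144 142 138 152 163  85  86
28  71  70  66  99 166 149 149 137 139 144 143 135 146 132  84  90
34  70  69  67 137 153 142 141 135 134 142 137 136 162 155  82  90
40  69  68  66 121 161 145 136 137 140 142 132 136 160 131  81  92
46  70  70  67 153 148 140 136 142 147 138 150 145 162 153  80  89
52  71  69  65 125 157 153 159 161 158 157 150 151 159 133  81  89
58  69  70  67 100 162 161 163 161 154 155 165 161 165 155  76  87
64  71  67  65 116 134 133 134 125 123 155 157 156 153 103  79  86
70  71  67  69  89 102 102 102  99  99 123 123 121 117  93  80  81
76  70  70  71  98  95  93  95  96  95 101  99  99  96  89  80  85
82  67  69  74  96  96  96  98  98  96  95  96  97  96  89  84  79
```

Emit:
{"fn": "jog_arm", "kwargs": {"targets": [-1,0,-0.1,-0.1,0,-1,0,-0.25,-0.2,0,-1,0,-0.4,-0.3,0,-1,0,-0.55,-0.3,0,-1,0,-0.7,-0.3,0,-1,0,-0.85,-0.3,0,-1,0,-0.95,-0.3,0,-1,0,-1,-0.3,0]}}

```text
time: 21.15
tool_pos: [0.4572, 0.2544, 0.3232]
eef_rot: [0.4, 3.115, -0.003]
ft_force: [1.5, 0.6, 1.3]
opening: -0.0
grasp_force: 0.0
```

Emit:
{"fn": "jog_arm", "kwargs": {"targets": [-1,0,-1,0,0,-1,0,-1,0,0,-1,0,-1,0,0,-1,0,-1,0,0,-1,0,-1,0,0,-1,0,-1,0,0,-1,0,-1,0,0,-1,0,-1,0,0]}}

```text
time: 21.82
tool_pos: [0.3803, -0.0385, 0.3231]
eef_rot: [-0.408, -3.115, 0.006]
ft_force: [0.3, -0.2, -0.4]
opening: -0.0001
grasp_force: 0.0
```

Run:
```python
from h import *
a=np.radians(-14.2);D=np.array([.484,.284]);X=np.array([np.cos(a),np.sin(a)]);Y=np.array([-X[1],X[0]])
g=env.get_image("top").min(2)
for x in range(-84,84,5): print(x,' '.join("%3d"%g[tuple(proj("top",[*(D+X*x/1e3+Y*y/1e3),.064]).round().astype(int)[::-1])] for y in range(-42,46,6)))
o=np.array([.4569,-.3275]);X=np.array([.9959,-.0906]);Y=np.array([.0906,.9959])
g=env.get_image("scene").min(2)
for x in np.arange(-.051,.06,.01):
    print("%5.0f"%(x*1e3),' '.join("%3d"%g[tuple(proj("scene",[*(o+X*x+Y*y),.015]).round().astype(int)[::-1])] for y in np.arange(-.085,-.04,.004)))
```

```text
-84 101 100 102 103 102 103 103 102 102 101 102 101 100  99  71
-79 101 101 101 102 102 104 103 102 103 102 101 100 101 100  70
-74 101 101 100 101 103 103 102 103 103 103 101 101 101 101  82
-69  98 102 103 103 103 105 103 104 104 103 101 101 101 101  97
-64  53  39  67  65  70  68  67  59  63  77  81  95 100 100  95
-59  31  24  29 106 115 106 113 114 108 112 114 108 114 107 100
-54  38  24  24 108 115 115 116 116 115 115 116 114 115 104 102
-49  26  23  28  95  95  77 106  99  82 106  91  79 109 104 103
-44  30  25  23 111  89  99 108  81 105 108  91 106 108 107 103
-39  34  24  24 111 113 110 110 116 113 107 115 109 114 103 103
-34  28  24  28 101  82  71  75  77  72  74  70  73 102 105 103
-29  31  24  23 111 117 114 117 117 117 116 116 116 116 106 103
-24  37  25  25 101  79  72  75  71  85  77  73  86 105 103 103
-19  28  25  30  96 108 113 105 107 114 103 108  81 109 104 103
-14  30  24  24 112 109 103 111 109  85 110 108  96 116 108 103
-9  34  24  37 108  75  88  98  78  84  72  77  87 100 111 103
-4  30  24  29 103 116 117 114 116 117 111 116 116 115 105 103
1  32  24  24 
[... 1002 characters left out ...]
 102 102 102 102 102 101 102 102 102 100 101 100 100
  -51  91  85  84  88  89  91  94  85 118 156 154 153
  -41  92  93  93  88  97 152 120 105 149 171 173 171
  -31  93  90  91  90 100 169 165 110 164 174 172 172
  -21  90  91  92  88  95 128 163 112 166 174 172 171
  -11  91  90  90  87 101 131 138  89 112 174 172 171
   -1  93  90  89  91  86  88  91  93 137 167 173 172
    9  92  92  89  98 128 133  98  87 146 172 172 171
   19  89  91  90 116 165 174 104  82 163 171 161 152
   29  91  91  91  88 104 106  77  86  92 100  97  93
   39  89  92  92  90  94  93  87  84  90  88  88  92
   49  92  91  92  93  89  89  89  89  92  93  91  89
   59  72  69  66  80  76  73  65  67  62  77  90  89
```

The lid's ridged top lies flat over the whole dish (x -62 to +63 mm at 64 mm height), the chips are still in the tray, and the arm is clear. Handing in.

```bash
python3 -c "
from workcell import env
print(env.close_job())"
```

```text
the job is handed in; nothing more can be done
None
```

I handed the job in at about 22 s of robot time: by camera and force readings, all three chips are in the tray and the scraper stood in the dish before I shut the lid over it; the hand-in gave back no verdict.

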